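Lock the inspection camera and show it the sensor tip

ROBOT

A 7-joint arm with a two-finger parallel gripper is mounted at the origin on a cart in front of the work surface, level with it; the furniture and walls round the work are solid. World frame = base frame: x ahead of the robot, y to its left, z up, the work surface at z = 0. Lengths are in m, angles in rad, forces in N, time in s.
With the tool pointing down it reaches from about 0.4 to 0.875 m from the base axis. Payload 4.4 kg.
Tool frame: the origin (TCP) lies at the very end of the fingers, on their centre line; the grasp point (between the pads) lies 19 mm behind it (r.hold_point_z is the distance from the TCP to the grasp point, in m); z points along the fingers, y is the line along which they close (so a half turn about z gives the same grasp; the last joint's range is limited). The gripper opens to 85 mm and grips with 20 to 120 N. Pads are 22 mm wide; open, the fingers measure 114 mm over their backs; the gripper's body (76 mm by 85 mm) begins 54 mm behind the grasp point. The pads swing forward as they close: fully open they stand 13 mm farther back than shut.
Start: joints at [-1.198, 0.628, 0.038, 1.517, -0.027, 0.996, -0.02], TCP at [0.276, 0.588, 0.231] pointing down, gripper open.
Joint ranges: [-3.06, 3.06], [-0.37, 2.12], [-1.25, 1.32], [0.18, 2.47], [-1.1, 4.24], [0.23, 1.98], [-2.94, 2.94]. Speed limits (rad/s): [2.57, 2.57, 3.14, 3.14, 3.14, 3.14, 3.14].

INTERFACE

Orientations are given as a unit quaternion [w, x, y, z].
In Python, from rig import r gives the robot as it stands. The module is installed in compiled form; this text tells all that it offers.
- The arm moves only by the tool servo_tool, never from a script. Its argument "moves" is a list of rows, each an object of numbers: "tx", "ty", "tz": the shift along the tool's x, y, z in cm; "wx", "wy", "wz": the turn, a rotation vector about the tool's x, y, z in rad; "jaw": the opening in per cent of the stroke, from 0 (shut) to 100 (fully open). In form: [{"tx": .., "ty": .., "tz": .., "wx": .., "wy": .., "wz": .., "jaw": ..}, ...]. A call has 1 to 8 rows; each row is the pose to reach, as a shift and turn from the pose commanded when the call began, along the tool's axes at that moment; what a row does not reach only later rows make up. A row lasts 1/8 s, in which the tool goes at most 62.5 mm and 10.7 degrees, less where a joint would pass 70% of its speed; a pose out of reach is approached as far as the arm can. A call with a gripper value outside its range is refused whole. The fingers move at their own pace and stop on an object; "squeeze" is the grip in N (left out, the last holds). Time passes only in rows, so rows that repeat a pose let the fingers close. It gives the time, the measured TCP pose, the force, the opening and the grip force at its end, in the units of the state.
- r.read_state(): the state, without advancing time (a new reading comes with each control period).
- r.capture(name): name is "scene" or "top" or "wrist"; returns the picture (420x560x3 uint8, red, green, blue); there is no depth.
- r.camera_params(name): a dict with "mtx" (3x3 intrinsics, pixels), "position" and "rotation" of the camera in the world. Camera axes: x right, y down, z forward; pixel columns grow to the right and rows downward; lengths in m; the calibration is good to about 2 mm. A picture is of the moment at which its call begins: read the wrist's pose just before it. camera_params takes no time and is no camera call; for the wrist camera it gives the pose at the moment of the call.
- r.hand_in(): hands the job in; it is judged then, once.
The state is a dict: "t": time; "joints": joint angles; "qd": joint speeds; "tau": joint torques, N m; "eef_pos": TCP position; "eef_rot": TCP orientation; "ft_force": force on the tool from outside, world axes, zero at the start; "moment": the same for the moment, N m; "width": finger opening in m; "finger_force": force on a finger pad.
Only numpy, scipy, OpenCV 4.12 (cv2) and the standard library are available. Lean on these libraries where they do the work, as an engineer would, in place of code of your own. Each camera call takes 0.05 s, during which the arm holds its last target. There are 200 camera calls.

TASK

First push the slide bolt on the camera stand fully home into its keeper, so that the stand is locked. Then lift the speed sensor out of its cradle and hold it level in the air in front of the camera, brass tip pointing straight at the lens, centred on the lens axis, the tip about 8 cm from the lens and the sensor not touching the stand; finish while still holding it there, still. Leave the loose bearing, the upright bolt and the multimeter where they are.

Things in the scene. Friction and masses are not known exactly. Their poses are not given: they have to be found in the camera images.
- lens (a point): centre of the front glass of the inspection camera, 150 mm above the bench. Its -x axis is the direction in which the camera looks (level, roughly towards the robot), +x points into the lens, z is up. The camera is a grey box (80 x 60 x 56 mm, top at 178 mm) with a round black lens, on a steel column 60 mm behind this point
- slide_bolt (a joint): travel of the slide bolt in m: 0 fully drawn, 0.040 fully home in the keeper (mechanical stop). It slides level along the lens's +x axis (towards the camera column) with about 3 N of friction and stays where it is left; it starts nearly drawn
- bolt_knob (a point): middle of the upright black knob of the slide bolt, 56 mm above the bench: 17 mm across, 20 mm tall, on an 8 mm stem on the level 12 mm bolt rod (rod axis at 24 mm). Axes as the lens: pushed along +x it goes home. A guide block before and one behind its path, 30 mm wide, tops 34 mm above the bench; with the bolt home the front guide is 18 mm and the 38 mm high keeper 35 mm ahead of the knob's axis
- sensor_body (a point): centre of the 30 long, 22 wide, 18 mm high square black body of the speed sensor; grasp it here across its width (own x). The sensor (about 45 g, 84 mm long along own y) has a round 18 mm barrel with the brass tip towards -y, a 14 mm wide grey plug towards +y; z is up. The tip's end is 53 mm from here along -y. It starts level in the cradle, this point 40 mm above the bench
- sensor_tip (a point): centre of the end face of the sensor's brass tip (12 mm across); axes as sensor_body
- sensor: the same speed sensor; this origin is at its middle length on its underside, 10 mm below and 11 mm towards the tip (own -y) from sensor_body; same axes
- cradle: fixed grey cradle; origin under its middle, axes as the sensor lying in it (tip to -y). Foot 60 (x) x 104 (y) x 8 mm; two 10 mm thick saddles, up to 34 mm wide (x) and 41 mm high, at y = -20 (under the barrel) and +36 mm (under the plug); between them, y = -15 to +31 mm, both sides of the sensor's square body are free down to the foot. The sensor lifts straight up and out
- station: the fixed camera stand: origin on the bench under it, axes as the lens, which is at x = -45, z = 150 mm from it. Base plate 150 x 150 x 12 mm; a 66 mm wide, 12 mm thick tongue of the plate reaches to x = -215 mm, towards the robot under the camera's view, and carries the slide bolt and its keeper
- bearing: loose ball bearing, 52 mm across, 15 mm high, lying flat near the plug end of the cradle; leave alone. Origin at the centre of its underside
- upright_bolt: loose steel bolt standing on its head, 24 mm across, 68 mm tall, on the right of the camera stand; leave alone. Origin at the centre of its underside
- meter: loose red multimeter, 150 x 68 x 50 mm, lying near the bench's front edge; leave alone. Origin at the centre of its underside
Mind the look-alikes: they are no part of the job. What is shaped like the sensor but orange is not meant.

How it is judged:
On the way, in this order (a step that is already met when the one before it is completed fails the run):
1. the slide bolt is home in its keeper (at least 36 of 40 mm) while the sensor still lies in the cradle (value of joint slide_bolt above 0.036 m and distance of sensor_body from where it was at the start of the episode below 0.015 m), for 0.2 s.
2. the sensor is lifted clear of the cradle in the fingers (height (world z) of sensor_body above 0.07 m and contact force between the fingers and sensor above 1 N), for 0.2 s.
At the end, for the whole second after the job is handed in: The bolt is home (36 of 40 mm or more); the sensor is held still in the fingers, not touching the stand, its tip 55 to 105 mm in front of the lens, within 15 mm sideways and in height of the lens axis, its long axis within 0.2 rad of the lens axis with the tip towards the lens (value of joint slide_bolt above 0.036 m and x of sensor_tip in the frame of lens between -0.105 and -0.055 m and y of sensor_tip in the frame of lens between -0.015 and 0.015 m and z of sensor_tip in the frame of lens between -0.015 and 0.015 m and x of sensor_body in the frame of lens below -0.1 m and angle between the y axis of sensor_tip and the x axis of lens, either way round below 0.2 rad and contact force between the fingers and sensor above 1 N and contact force between sensor and station below 0.1 N and linear speed of sensor below 0.03 m/s); the arm keeps its last pose, push and grip.
It fails at once if the sensor knocks against the camera stand (contact force between sensor and station above 1 N).
It fails at once if the bearing, the upright bolt or the multimeter is moved by more than 30 mm (distance of any of bearing, upright_bolt, meter from where it was at the start of the episode above 0.03 m).
It also fails if it takes over 48 s, if anything falls off the work surface, if the arm or the gripper's body presses on something with over 40 N, if the wrist force passes 120 N, or if a joint passes its speed limit or range.

## Working session

There is one attempt and no reset: what is moved stays moved. The work goes in short steps, Python scripts to look and compute and a tool call to move; the robot and the scene stay as the last step left them, time stands still between calls to the robot, and variables do not carry over. Pictures are saved under pics/ and viewed, at most 10 in all, crops included, and the job is handed in when it is done.

Besides the shell and the picture viewer there is one more tool, called after "Call:" as name(argument=value, ...), one argument or row to a line, values as JSON. servo_tool: Moves the arm, as the interface text tells. Its arguments: {"type":"object","properties":{"moves":{"type":"array"},"squeeze":{"type":"number"}},"required":["moves"]}

```bash
mkdir -p pics; python3 - <<'E'
from rig import r
import cv2,numpy as np
for n in("scene","top"):
    cv2.imwrite(f"pics/{n}0.png",r.capture(n)[:,:,::-1]); p=r.camera_params(n); print(n,p)
s=r.read_state();print({k:np.round(s[k],3) for k in s}, r.hold_point_z)
E
```

```text
scene {'mtx': array([[444.38877401,   0.        , 283.81933442],
       [  0.        , 444.38877401, 207.93409662],
       [  0.        ,   0.        ,   1.        ]]), 'position': array([0.03768508, 0.54853446, 0.69501634]), 'rotation': array([ 0.17538698, -0.38096322,  0.82282136, -0.38349894])}
top {'mtx': array([[460.62826214,   0.        , 272.43850301],
       [  0.        , 460.62826214, 208.5761668 ],
       [  0.        ,   0.        ,   1.        ]]), 'position': array([0.39157404, 0.1119101 , 1.11497447]), 'rotation': array([ 0.05709796, -0.69636758,  0.71317188, -0.05654982])}
{'t': np.float64(0.1), 'joints': array([-1.198,  0.629,  0.038,  1.518, -0.027,  0.996, -0.02 ]), 'qd': array([-0.   , -0.001, -0.001, -0.003,  0.   , -0.   ,  0.   ]), 'tau': array([ 3.0000e-03, -5.6453e+01,  1.2310e+00, -1.9397e+01,  1.1000e-02,
        5.0000e-03, -0.0000e+00]), 'eef_pos': array([0.276, 0.588, 0.23 ]), 'eef_rot': array([-0.   ,  0.218,  0.976, -0.001]), 'ft_force': array([ 0.378, -0.651, -0.633]), 'moment': array([ 0.045,  0.044, -0.043]), 'finger_force': np.float64(0.0), 'width': np.float64(0.085)} 0.0187
```

View pics/scene0.png

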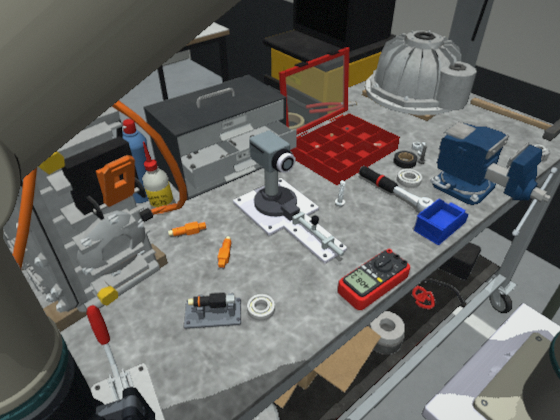

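View pics/top0.png

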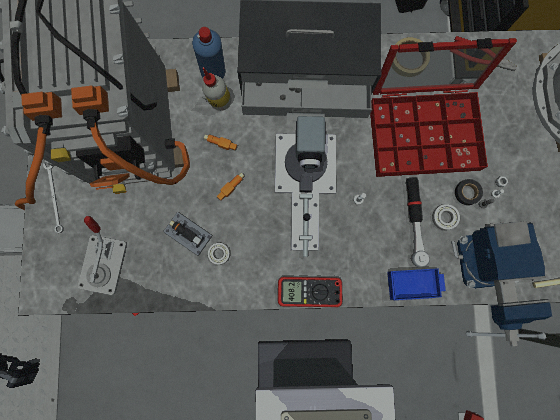

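Candidates for the sensor: the black one in the grey cradle at scene (212,300) / top (190,232); orange look-alikes at scene (187,228), (224,252) / top (220,142), (231,186). I choose the black one in the cradle. The bolt knob is at scene (315,222) / top (307,217). Next I'll check both in a close crop.

```bash
cat >h.py <<'E'
import numpy as np,cv2
from scipy.spatial.transform import Rotation as R
from rig import r
def q2R(q): return R.from_quat(np.r_[q[1:],q[0]]).as_matrix()
def ray(p,uv):
    d=q2R(p['rotation'])@np.linalg.inv(p['mtx'])@np.r_[uv,1.]
    return np.array(p['position']),d/np.linalg.norm(d)
def onz(p,uv,z):
    o,d=ray(p,uv); return o+d*(z-o[2])/d[2]
def proj(p,X):
    c=p['mtx']@q2R(p['rotation']).T@(np.array(X)-p['position']); return c[:2]/c[2]
def tri(p1,u1,p2,u2):
    A=0;b=0
    for p,u in((p1,u1),(p2,u2)):
        o,d=ray(p,u);M=np.eye(3)-np.outer(d,d);A=A+M;b=b+M@o
    return np.linalg.solve(A,b)
E
python3 - <<'E'
from h import *
a=cv2.imread("pics/top0.png");b=cv2.imread("pics/scene0.png")
c1=cv2.resize(a[190:280,150:250],None,fx=4,fy=4,interpolation=2)
c2=cv2.resize(a[125:265,265:350],None,fx=4,fy=4,interpolation=2)
cv2.imwrite("pics/c.png",np.hstack([c1,np.zeros((360,10,3),np.uint8),c2[200:560]]))
c3=cv2.resize(b[280:335,170:290],None,fx=3.3,fy=3.3,interpolation=2)
c4=cv2.resize(b[120:270,230:350],None,fx=3.3,fy=3.3,interpolation=2)
c3=np.vstack([c3,np.zeros((c4.shape[0]-c3.shape[0],c3.shape[1],3),np.uint8)])
cv2.imwrite("pics/d.png",np.hstack([c3,c4]))
p=r.camera_params("top")
print(np.round(onz(p,(190,232),.04),3),np.round(onz(p,(307,217),.056),3),np.round(onz(p,(305,256),.012),3),np.round(onz(p,(310,295),.05),3),proj(p,[0,0,0]))
E
```

```text
[0.515 0.305 0.04 ] [0.542 0.031 0.056] [0.454 0.036 0.012] [0.363 0.03  0.05 ] [327.52013063 458.13327776]
```

View pics/c.png

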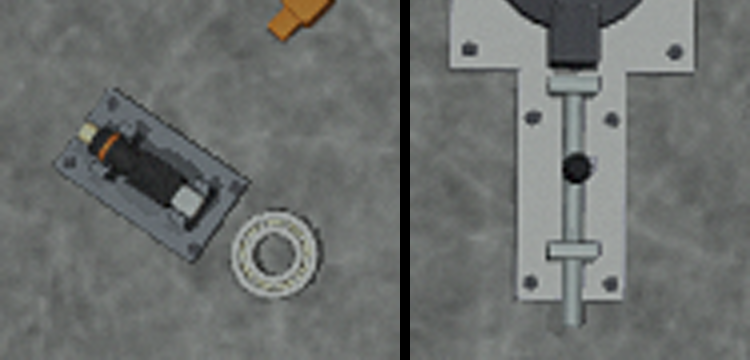

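View pics/d.png

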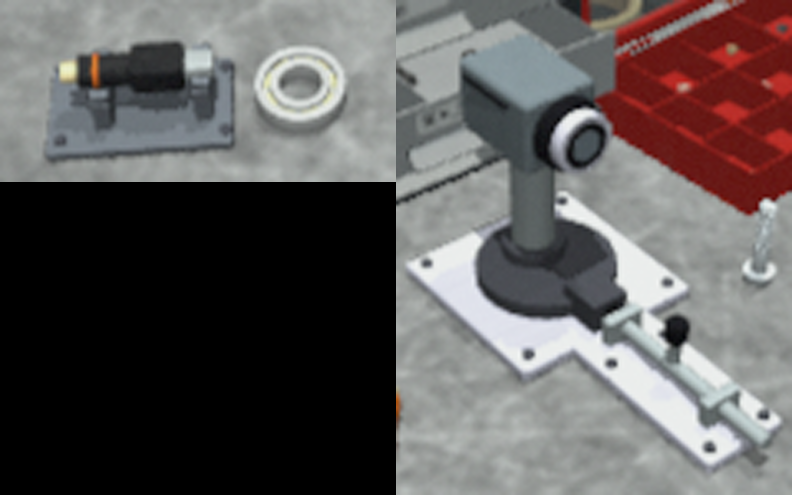

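```bash
cat >m.py <<'E'
from h import *
t=r.camera_params("top");s=r.camera_params("scene")
g=cv2.cvtColor(cv2.imread("pics/top0.png"),6).astype(float)
def cross(v,c0,th): # first subpixel crossing
    i=np.where((v[:-1]<th)&(v[1:]>=th))[0][0]; return c0+i+(th-v[i])/(v[i+1]-v[i])
L=[];Rr=[]
for y in range(198,246):
    v=g[y,284:300];L.append(onz(t,(cross(v,284,140),y),.012))
    v=g[y,312:326][::-1];Rr.append(onz(t,(325-cross(v,0,140),y),.012))
for P in (L,Rr):
    P=np.array(P);k=np.polyfit(P[:,0],P[:,1],1);print('edge',k,np.std(P[:,1]-np.polyval(k,P[:,0])))
F=[onz(t,(x,259-cross(g[243:260,x][::-1],0,140)),.012) for x in list(range(294,302))+list(range(311,317))]
F=np.array(F);k=np.polyfit(F[:,1],F[:,0],1);print('front',k,F.mean(0))
print('knob',onz(t,(306.5,217),.063),'lens',onz(s,(287.6,164.2),.15),tri(t,(310,165.5),s,(287.6,164.2)))
print('knobtri',tri(t,(306.5,217),s,(230+280/3.3,120+328/3.3)))
b=onz(t,(171,223),.04);e=onz(t,(199.2,242),.04);print('tip,plug',b,e,np.linalg.norm(b-e))
b=onz(s,(170+63/3.3,280+72/3.3),.04);e=onz(s,(170+211/3.3,280+60/3.3),.04);print('tip,plug',b,e,np.linalg.norm(b-e))
E
python3 m.py
```

```text
edge [-0.03267516  0.08251182] 8.355957909520846e-05
edge [-0.0467703   0.02576724] 0.00014191721099165191
front [0.02314836 0.46926647] [0.47011539 0.03667304 0.012     ]
knob [0.54073872 0.03262763 0.063     ] lens [0.63511318 0.02669296 0.15      ] [0.63912867 0.02603069 0.14801852]
knobtri [0.54039112 0.03137615 0.05817338]
tip,plug [0.53739907 0.35017167 0.04      ] [0.49102182 0.28370491 0.04      ] 0.0810473847002797
tip,plug [0.53704737 0.34767959 0.04      ] [0.49091708 0.28031701 0.04      ] 0.08164386359305968
```

```bash
cat >go.py <<'E'
import sys
from h import *
x,y,z,a=map(float,sys.argv[1:5])   # target TCP, world angle of tool y, pointing down
s=r.read_state();M=q2R(s['eef_rot'])
Y=np.array([np.cos(a),np.sin(a),0]);Z=np.array([0,0,-1.]);T=np.c_[np.cross(Y,Z),Y,Z]
print('t',s['t'],'at',np.round(s['eef_pos'],4),'F',np.round(s['ft_force'],1),'w',s['width'],'ff',s['finger_force'])
print('t cm',np.round(M.T@(np.r_[x,y,z]-s['eef_pos'])*100,2),'w',np.round(R.from_matrix(M.T@T).as_rotvec(),3))
p=r.camera_params('wrist');print('cam in tool',np.round(M.T@(p['position']-s['eef_pos']),3),np.round(M.T@q2R(p['rotation'])[:,2],2))
E
python3 go.py .495 .034 .231 -1.611
```

```text
t 0.1 at [0.2759 0.5879 0.2305] F [ 0.4 -0.7 -0.6] w 0.08531238230543679 ff 0.0
t cm [-4.337e+01 -4.083e+01  2.000e-02] w [-0.000e+00  2.000e-03  2.743e+00]
cam in tool [ 0.072 -0.001 -0.143] [-0.29 -0.    0.96]
```

Call:
servo_tool(
  moves=[
    {"tx": -43.4, "ty": -40.8, "tz": 0, "wz": -0.4, "jaw": 0},
    {"tx": -43.4, "ty": -40.8, "tz": 0, "wz": -0.4, "jaw": 0},
    {"tx": -43.4, "ty": -40.8, "tz": 0, "wz": -0.4, "jaw": 0},
    {"tx": -43.4, "ty": -40.8, "tz": 0, "wz": -0.4, "jaw": 0},
    {"tx": -43.4, "ty": -40.8, "tz": 0, "wz": -0.4, "jaw": 0},
    {"tx": -43.4, "ty": -40.8, "tz": 0, "wz": -0.4, "jaw": 0},
    {"tx": -43.4, "ty": -40.8, "tz": 0, "wz": -0.4, "jaw": 0},
    {"tx": -43.4, "ty": -40.8, "tz": 0, "wz": -0.4, "jaw": 0},
  ],
)

```text
schema error: expected keys tx, ty, tz, wx, wy, wz, jaw
```

```bash
python3 go.py .495 .034 .231 1.531; python3 -c "
from h import *;print(r.read_state()['joints'])"
```

```text
t 0.1 at [0.2759 0.5879 0.2305] F [ 0.4 -0.7 -0.6] w 0.08531238230543679 ff 0.0
t cm [-4.337e+01 -4.083e+01  2.000e-02] w [-0.002 -0.    -0.399]
cam in tool [ 0.072 -0.001 -0.143] [-0.29 -0.    0.96]
[-1.19773884  0.62926138  0.03847105  1.51825748 -0.02702708  0.99631008
 -0.02000838]
```

Call:
servo_tool(
  moves=[
    {"tx": -43.4, "ty": -40.8, "tz": 0, "wx": 0, "wy": 0, "wz": -0.4, "jaw": 0},
    {"tx": -43.4, "ty": -40.8, "tz": 0, "wx": 0, "wy": 0, "wz": -0.4, "jaw": 0},
    {"tx": -43.4, "ty": -40.8, "tz": 0, "wx": 0, "wy": 0, "wz": -0.4, "jaw": 0},
    {"tx": -43.4, "ty": -40.8, "tz": 0, "wx": 0, "wy": 0, "wz": -0.4, "jaw": 0},
    {"tx": -43.4, "ty": -40.8, "tz": 0, "wx": 0, "wy": 0, "wz": -0.4, "jaw": 0},
    {"tx": -43.4, "ty": -40.8, "tz": 0, "wx": 0, "wy": 0, "wz": -0.4, "jaw": 0},
    {"tx": -43.4, "ty": -40.8, "tz": 0, "wx": 0, "wy": 0, "wz": -0.4, "jaw": 0},
    {"tx": -43.4, "ty": -40.8, "tz": 0, "wx": 0, "wy": 0, "wz": -0.4, "jaw": 0},
  ],
)

```text
t: 1.1
eef_pos: [0.4608, 0.1217, 0.2312]
eef_rot: [0.0, 0.019, 1.0, 0.0]
ft_force: [2.4, 0.6, 0.2]
width: 0.0002
finger_force: 0.0
```

```bash
python3 go.py .495 .034 .231 1.531; python3 -c "
from h import *;print(r.read_state()['joints'])"
```

```text
t 1.1 at [0.4608 0.1217 0.2312] F [2.4 0.6 0.2] w 0.00024388912278412646 ff 0.0
t cm [-3.75 -8.64  0.02] w [0.    0.    0.001]
cam in tool [ 0.073 -0.001 -0.143] [-0.29 -0.    0.96]
[-0.28790069  0.38330695 -0.03973063  1.98493304  0.02114464  0.77362211
  1.19236471]
```

Call:
servo_tool(
  moves=[
    {"tx": -3.8, "ty": -8.6, "tz": 0, "wx": 0, "wy": 0, "wz": 0, "jaw": 0},
    {"tx": -3.8, "ty": -8.6, "tz": 0, "wx": 0, "wy": 0, "wz": 0, "jaw": 0},
    {"tx": -3.8, "ty": -8.6, "tz": 0, "wx": 0, "wy": 0, "wz": 0, "jaw": 0},
    {"tx": -3.8, "ty": -8.6, "tz": 0, "wx": 0, "wy": 0, "wz": 0, "jaw": 0},
  ],
)

```text
t: 1.6
eef_pos: [0.4945, 0.0372, 0.2311]
eef_rot: [-0.001, 0.019, 1.0, 0.0]
ft_force: [-0.0, 0.2, -0.2]
width: 0.0001
finger_force: 0.0
```

```bash
python3 go.py .505 .034 .049 1.531; python3 -c "
from h import *
p=r.camera_params('wrist');im=r.capture('wrist');cv2.imwrite('pics/w1.png',im[:,:,::-1]);np.save('w1.npy',p,allow_pickle=True);print(proj(p,[.5405,.032,.066]),proj(p,[.639,.0275,.15]))"
```

```text
t 1.6 at [0.4945 0.0372 0.2311] F [-0.   0.2 -0.2] w 0.00011747483722707297 ff 0.0
t cm [-1.08 -0.3  18.2 ] w [ 0.001 -0.001  0.002]
cam in tool [ 0.073 -0.001 -0.143] [-0.29 -0.    0.96]
[276.59001919 232.807585  ] [275.51363617 364.58637409]
```

View pics/w1.png

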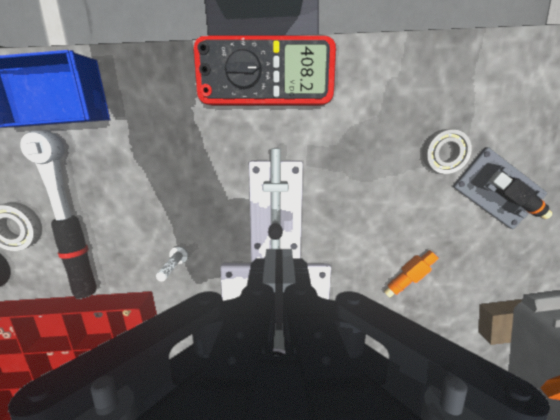

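The wrist view shows the knob at (276,231), 2 px from where it was predicted, with the sensor in its cradle at right (510,190). I'll go down in front of the knob.

Call:
servo_tool(
  moves=[
    {"tx": -1.0, "ty": -0.4, "tz": 6, "wx": 0, "wy": 0, "wz": 0, "jaw": 0},
    {"tx": -1.0, "ty": -0.4, "tz": 12, "wx": 0, "wy": 0, "wz": 0, "jaw": 0},
    {"tx": -1.0, "ty": -0.4, "tz": 16, "wx": 0, "wy": 0, "wz": 0, "jaw": 0},
    {"tx": -1.0, "ty": -0.4, "tz": 18.2, "wx": 0, "wy": 0, "wz": 0, "jaw": 0},
    {"tx": -1.0, "ty": -0.4, "tz": 18.2, "wx": 0, "wy": 0, "wz": 0, "jaw": 0},
    {"tx": -1.0, "ty": -0.4, "tz": 18.2, "wx": 0, "wy": 0, "wz": 0, "jaw": 0},
  ],
)

```text
t: 2.4
eef_pos: [0.5053, 0.0329, 0.0501]
eef_rot: [0.001, 0.019, 1.0, 0.0]
ft_force: [-0.4, 0.3, 1.1]
width: 0.0
finger_force: 0.0
```

Call:
servo_tool(
  moves=[
    {"tx": -1.0, "ty": 0, "tz": 0, "wx": 0, "wy": 0, "wz": 0, "jaw": 0},
    {"tx": -1.7, "ty": 0, "tz": 0, "wx": 0, "wy": 0, "wz": 0, "jaw": 0},
    {"tx": -2.4, "ty": 0, "tz": 0, "wx": 0, "wy": 0, "wz": 0, "jaw": 0},
    {"tx": -3.1, "ty": 0, "tz": 0, "wx": 0, "wy": 0, "wz": 0, "jaw": 0},
    {"tx": -3.7, "ty": 0, "tz": 0, "wx": 0, "wy": 0, "wz": 0, "jaw": 0},
    {"tx": -4.3, "ty": 0, "tz": 0, "wx": 0, "wy": 0, "wz": 0, "jaw": 0},
    {"tx": -4.7, "ty": 0, "tz": 0, "wx": 0, "wy": 0, "wz": 0, "jaw": 0},
    {"tx": -4.7, "ty": 0, "tz": 0, "wx": 0, "wy": 0, "wz": 0, "jaw": 0},
  ],
)

```text
t: 3.4
eef_pos: [0.5528, 0.0299, 0.0493]
eef_rot: [0.001, 0.019, 1.0, 0.0]
ft_force: [-1.1, 0.9, 0.7]
width: -0.0001
finger_force: 0.6
```

Call:
servo_tool(
  moves=[
    {"tx": -0.2, "ty": 0, "tz": 0, "wx": 0, "wy": 0, "wz": 0, "jaw": 0},
    {"tx": -0.4, "ty": 0, "tz": 0, "wx": 0, "wy": 0, "wz": 0, "jaw": 0},
    {"tx": -0.6, "ty": 0, "tz": 0, "wx": 0, "wy": 0, "wz": 0, "jaw": 0},
  ],
)

```text
t: 3.78
eef_pos: [0.5542, 0.0299, 0.049]
eef_rot: [-0.004, 0.019, 1.0, -0.0]
ft_force: [-10.7, 0.7, 10.4]
width: 0.0
finger_force: 5.5
```

Call:
servo_tool(
  moves=[
    {"tx": -0.2, "ty": 0, "tz": 0, "wx": 0, "wy": 0, "wz": 0, "jaw": 0},
    {"tx": -0.3, "ty": 0, "tz": 0, "wx": 0, "wy": 0, "wz": 0, "jaw": 0},
    {"tx": -0.3, "ty": 0, "tz": 0, "wx": 0, "wy": 0, "wz": 0, "jaw": 0},
  ],
)

```text
t: 4.15
eef_pos: [0.5542, 0.0299, 0.0488]
eef_rot: [-0.006, 0.019, 1.0, -0.0]
ft_force: [-13.8, 1.4, 11.9]
width: -0.0002
finger_force: 7.1
```

Hard stop: no movement under 14 N. I'll back off and rise, then check the bolt.

Call:
servo_tool(
  moves=[
    {"tx": 2, "ty": 0, "tz": 0, "wx": 0, "wy": 0, "wz": 0, "jaw": 0},
    {"tx": 5, "ty": 0, "tz": 0, "wx": 0, "wy": 0, "wz": 0, "jaw": 0},
    {"tx": 5, "ty": 0, "tz": -6, "wx": 0, "wy": 0, "wz": 0, "jaw": 0},
    {"tx": 5, "ty": 6, "tz": -12, "wx": 0, "wy": 0, "wz": 0, "jaw": 0},
    {"tx": 5, "ty": 12, "tz": -15, "wx": 0, "wy": 0, "wz": -0.15, "jaw": 60},
    {"tx": 5, "ty": 18, "tz": -15, "wx": 0, "wy": 0, "wz": -0.3, "jaw": 60},
    {"tx": 5, "ty": 18, "tz": -15, "wx": 0, "wy": 0, "wz": -0.3, "jaw": 60},
  ],
)

```text
t: 5.03
eef_pos: [0.519, 0.2171, 0.2009]
eef_rot: [0.003, -0.133, 0.991, 0.002]
ft_force: [-1.0, -0.0, 0.2]
width: 0.051
finger_force: 0.0
```

```bash
python3 - <<'E'
from h import *
s0=cv2.imread("pics/scene0.png")
s=r.capture("scene")[:,:,::-1];t=r.capture("top")[:,:,::-1];p=r.camera_params('wrist');st=r.read_state();w=r.capture("wrist")[:,:,::-1]
pickle=__import__('pickle');pickle.dump((p,st['eef_pos'],w),open('w2.pkl','wb'))
c1=cv2.resize(s[120:270,230:350],None,fx=3,fy=3,interpolation=2);c2=cv2.resize(t[125:265,265:350],None,fx=3,fy=3,interpolation=2)
cv2.imwrite("pics/e.png",np.hstack([c1[:420],c2[:420]]))
cv2.imwrite("pics/w2.png",w)
print(proj(p,[.507,.3055,.049]))
E
python3 go.py .507 .3055 .12 2.538
```

```text
[367.87881366 206.92088707]
t 5.175 at [0.5183 0.2115 0.1991] F [-1.  -0.7 -0. ] w 0.0511515824408987 ff 0.0
t cm [-1.33  9.38  7.91] w [-0.001  0.001 -0.706]
cam in tool [ 0.073 -0.001 -0.143] [-0.29 -0.    0.96]
```

View pics/e.png

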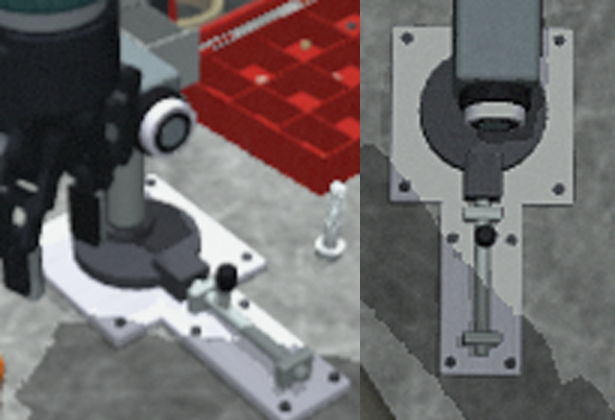

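View pics/w2.png

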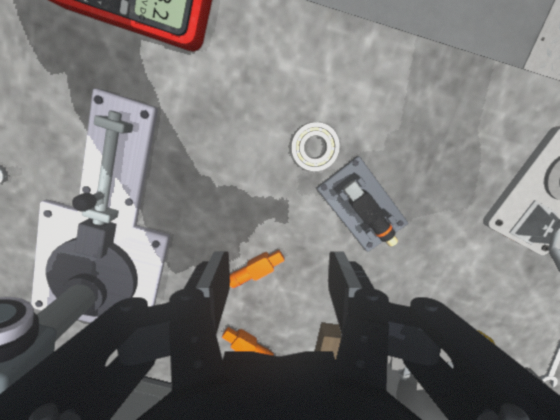

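The bolt is home: the knob at (485,236) in the right crop sits about 18 mm from the front guide. In the wrist view the sensor's tip is at (396,243) and its plug end at (349,182).

```bash
python3 - <<'E'
from h import *
import pickle
p,e,w=pickle.load(open('w2.pkl','rb'))
a=onz(p,(396,243),.04);b=onz(p,(349,181),.043);d=a-b;print(a,b,np.linalg.norm(d[:2]),np.arctan2(d[1],d[0]),a+(b-a)*53/84)
E
```

```text
[0.53972831 0.35296905 0.04      ] [0.48719772 0.27964809 0.043     ] 0.09019659685907642 0.9491171594427186 [0.50658401 0.30670702 0.04189286]
```

Call:
servo_tool(
  moves=[
    {"tx": -0.7, "ty": 5, "tz": 4, "wx": 0, "wy": 0, "wz": -0.18, "jaw": 60},
    {"tx": -1.3, "ty": 9.4, "tz": 7.9, "wx": 0, "wy": 0, "wz": -0.36, "jaw": 60},
    {"tx": -1.3, "ty": 9.4, "tz": 7.9, "wx": 0, "wy": 0, "wz": -0.54, "jaw": 60},
    {"tx": -1.3, "ty": 9.4, "tz": 7.9, "wx": 0, "wy": 0, "wz": -0.7, "jaw": 60},
    {"tx": -1.3, "ty": 9.4, "tz": 7.9, "wx": 0, "wy": 0, "wz": -0.7, "jaw": 60},
    {"tx": -1.3, "ty": 9.4, "tz": 7.9, "wx": 0, "wy": 0, "wz": -0.7, "jaw": 60},
  ],
)

```text
t: 5.92
eef_pos: [0.5068, 0.3038, 0.12]
eef_rot: [-0.0, -0.46, 0.888, -0.0]
ft_force: [-0.4, -0.1, 0.1]
width: 0.0513
finger_force: 0.0
```

```bash
python3 go.py .507 .306 .021 2.53; python3 - <<'E'
from h import *
p=r.camera_params('wrist');w=r.capture("wrist")[:,:,::-1].copy()
print(proj(p,[.507,.306,.049]),proj(p,[.5375,.35,.04]))
cv2.imwrite("pics/w3.png",w)
E
```

```text
t 5.925 at [0.5068 0.3038 0.12  ] F [-0.4 -0.1  0.1] w 0.05134763260933943 ff 0.0
t cm [-0.21  0.12  9.9 ] w [-0.001 -0.001 -0.003]
cam in tool [ 0.074 -0.001 -0.143] [-0.29 -0.    0.96]
[281.36171897 224.199726  ] [281.74744269 280.70813987]
```

View pics/w3.png

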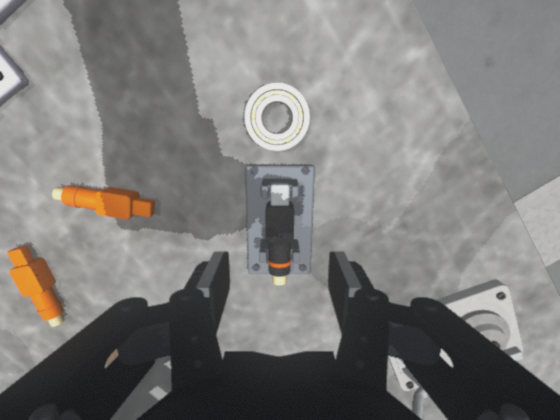

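Sensor lies along the image's vertical at column 280, body about (280,220), tip (280,284): aligned within about 2 mm. I'll descend and grip.

Call:
servo_tool(
  moves=[
    {"tx": -0.1, "ty": 0.1, "tz": 4, "wx": 0, "wy": 0, "wz": 0, "jaw": 60},
    {"tx": -0.1, "ty": 0.1, "tz": 7, "wx": 0, "wy": 0, "wz": 0, "jaw": 60},
    {"tx": -0.1, "ty": 0.1, "tz": 9.2, "wx": 0, "wy": 0, "wz": 0, "jaw": 60},
    {"tx": -0.1, "ty": 0.1, "tz": 9.9, "wx": 0, "wy": 0, "wz": 0, "jaw": 60},
    {"tx": -0.1, "ty": 0.1, "tz": 9.9, "wx": 0, "wy": 0, "wz": 0, "jaw": 60},
  ],
)

```text
t: 6.6
eef_pos: [0.506, 0.3069, 0.0214]
eef_rot: [-0.0, -0.462, 0.887, -0.0]
ft_force: [-1.0, 0.7, -0.2]
width: 0.0512
finger_force: 0.0
```

Call:
servo_tool(
  moves=[
    {"tx": 0, "ty": 0, "tz": 0, "wx": 0, "wy": 0, "wz": 0, "jaw": 10},
    {"tx": 0, "ty": 0, "tz": 0, "wx": 0, "wy": 0, "wz": 0, "jaw": 10},
    {"tx": 0, "ty": 0, "tz": 0, "wx": 0, "wy": 0, "wz": 0, "jaw": 10},
    {"tx": 0, "ty": 0, "tz": 0, "wx": 0, "wy": 0, "wz": 0, "jaw": 10},
    {"tx": 0, "ty": 0, "tz": 0, "wx": 0, "wy": 0, "wz": 0, "jaw": 10},
    {"tx": 0, "ty": 0, "tz": 0, "wx": 0, "wy": 0, "wz": 0, "jaw": 10},
  ],
  squeeze=40,
)

```text
t: 7.35
eef_pos: [0.5067, 0.3074, 0.0224]
eef_rot: [0.001, -0.462, 0.887, 0.0]
ft_force: [-0.6, -0.1, 6.2]
width: 0.0211
finger_force: 41.3
```

Call:
servo_tool(
  moves=[
    {"tx": 0, "ty": 0, "tz": -1, "wx": 0, "wy": 0, "wz": 0, "jaw": 10},
    {"tx": 0, "ty": 0, "tz": -3, "wx": 0, "wy": 0, "wz": 0, "jaw": 10},
    {"tx": 0, "ty": 0, "tz": -6, "wx": 0, "wy": 0, "wz": 0, "jaw": 10},
    {"tx": 0, "ty": 0, "tz": -9, "wx": 0, "wy": 0, "wz": 0, "jaw": 10},
    {"tx": 0, "ty": 0, "tz": -12, "wx": 0, "wy": 0, "wz": 0, "jaw": 10},
    {"tx": 0, "ty": 0, "tz": -13, "wx": 0, "wy": 0, "wz": 0, "jaw": 10},
    {"tx": 0, "ty": 0, "tz": -13, "wx": 0, "wy": 0, "wz": 0, "jaw": 10},
    {"tx": 0, "ty": 0, "tz": -13, "wx": 0, "wy": 0, "wz": 0, "jaw": 10},
  ],
)

```text
t: 8.35
eef_pos: [0.5052, 0.3065, 0.1501]
eef_rot: [-0.001, -0.462, 0.887, -0.0]
ft_force: [0.3, -0.5, -1.4]
width: 0.0216
finger_force: 40.5
```

```bash
python3 go.py .500 .033 .132 1.531
```

```text
t 8.35 at [0.5052 0.3065 0.1501] F [ 0.3 -0.5 -1.4] w 0.02158811463292597 ff 40.52145481109619
t cm [ 22.71 -15.24   1.84] w [-0.    -0.002  1.001]
cam in tool [ 0.074 -0.001 -0.143] [-0.29 -0.    0.96]
```

Call:
servo_tool(
  moves=[
    {"tx": 2, "ty": -1.4, "tz": 0, "wx": 0, "wy": 0, "wz": 0.1, "jaw": 10},
    {"tx": 5, "ty": -3.4, "tz": 0, "wx": 0, "wy": 0, "wz": 0.25, "jaw": 10},
    {"tx": 8.5, "ty": -5.7, "tz": 0, "wx": 0, "wy": 0, "wz": 0.4, "jaw": 10},
    {"tx": 12.5, "ty": -8.4, "tz": 0, "wx": 0, "wy": 0, "wz": 0.57, "jaw": 10},
    {"tx": 16.5, "ty": -11.1, "tz": 0, "wx": 0, "wy": 0, "wz": 0.74, "jaw": 10},
    {"tx": 20, "ty": -13.4, "tz": 0, "wx": 0, "wy": 0, "wz": 0.9, "jaw": 10},
    {"tx": 22.7, "ty": -15.2, "tz": 0, "wx": 0, "wy": 0, "wz": 1.0, "jaw": 10},
    {"tx": 22.7, "ty": -15.2, "tz": 0, "wx": 0, "wy": 0, "wz": 1.0, "jaw": 10},
  ],
)

```text
t: 9.35
eef_pos: [0.4996, 0.0305, 0.1503]
eef_rot: [-0.001, 0.022, 1.0, -0.001]
ft_force: [-0.1, 0.9, -0.8]
width: 0.0213
finger_force: 40.5
```

Call:
servo_tool(
  moves=[
    {"tx": 0, "ty": 0, "tz": 0.9, "wx": 0, "wy": 0, "wz": 0, "jaw": 10},
    {"tx": 0, "ty": 0, "tz": 1.8, "wx": 0, "wy": 0, "wz": 0, "jaw": 10},
    {"tx": 0, "ty": 0, "tz": 1.8, "wx": 0, "wy": 0, "wz": 0, "jaw": 10},
    {"tx": 0, "ty": 0, "tz": 1.8, "wx": 0, "wy": 0, "wz": 0, "jaw": 10},
  ],
)

```text
t: 9.85
eef_pos: [0.5005, 0.0345, 0.1331]
eef_rot: [-0.0, 0.019, 1.0, 0.0]
ft_force: [0.3, -0.1, 0.3]
width: 0.0212
finger_force: 40.5
```

```bash
python3 go.py .505 .033 .132 1.531; python3 - <<'E'
from h import *
w=r.capture("scene")[:,:,::-1];t=r.capture("top")[:,:,::-1]
c1=cv2.resize(w[100:240,200:340],None,fx=2.8,fy=2.8,interpolation=2)
c2=cv2.resize(t[130:270,240:380],None,fx=2.8,fy=2.8,interpolation=2)
cv2.imwrite("pics/f.png",np.hstack([c1,c2]))
for n in("scene","top"):
    p=r.camera_params(n);print(n,[np.round(proj(p,X),1) for X in([.639,.0275,.15],[.559,.031,.15])])
E
```

```text
t 9.85 at [0.5005 0.0345 0.1331] F [ 0.3 -0.1  0.3] w 0.021151621112280125 ff 40.481085777282715
t cm [-0.46 -0.13  0.11] w [ 0.    -0.     0.002]
cam in tool [ 0.073 -0.001 -0.143] [-0.29 -0.    0.96]
scene [array([286.1, 163.6]), array([310.2, 181.1])]
top [array([310.1, 166.1]), array([309.8, 202.7])]
```

View pics/f.png

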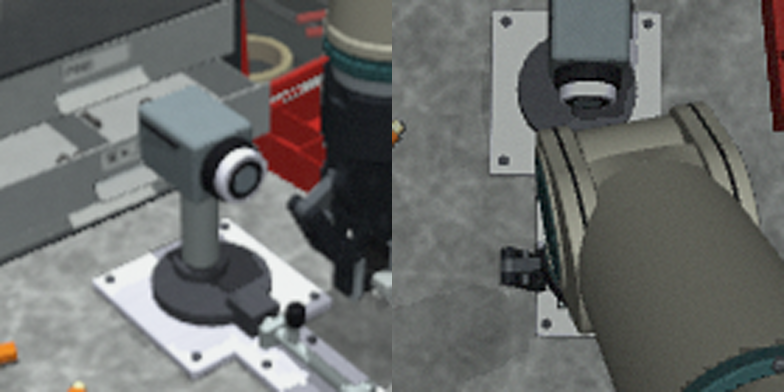

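```bash
python3 - <<'E'
from h import *
w=r.capture("scene")[:,:,::-1].copy();p=r.camera_params("wrist");k=r.capture("wrist")[:,:,::-1].copy()
sp=r.camera_params("scene")
for n,X in dict(tip=[.5535,.032,.15],body=[.5005,.0345,.15],tcp=[.5005,.0345,.133]).items(): print(n,proj(sp,X),proj(p,X))
c1=cv2.resize(w[130:270,265:405],None,fx=2.85,fy=2.85,interpolation=2)
c2=cv2.resize(k[170:310,210:350],None,fx=2.85,fy=2.85,interpolation=2)
cv2.imwrite("pics/g.png",np.hstack([c1,c2]))
E
```

```text
tip [311.72914398 182.5426444 ] [280.79621929 368.12076185]
body [329.2179658 195.3848655] [281.84345611 278.62003831]
tcp [328.62666501 202.05568195] [281.53517272 262.37516344]
```

View pics/g.png

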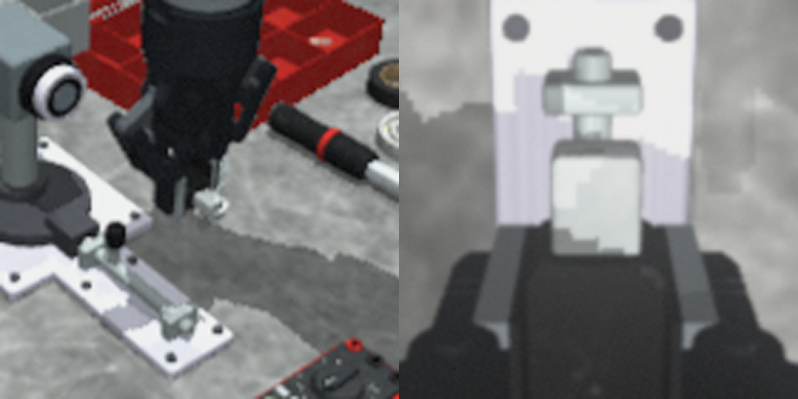

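```bash
python3 - <<'E'
from h import *
p=r.camera_params("wrist");sp=r.camera_params("scene")
for X in ([.4695,.0357,.15],[.4695,.0357,.157],[.4695,.0357,.143]): print(proj(sp,X),proj(p,X))
w=r.capture("scene").astype(int);h=w[150:200,285:345]
m=(h[...,0]-h[...,2]>45)&(h[...,0]>90);print([(285+x,150+y,*h[y,x]) for y,x in np.argwhere(m)][:30])
print(tri(sp,(339.4,202),p,(280.5,222+2)))
E
```

```text
[340.14816116 203.28546224] [282.13596536 216.82681136]
[340.45918902 200.47069829] [282.31005955 221.92840227]
[339.84038962 206.07075682] [281.97852745 212.21330952]
[(np.int64(290), np.int64(150), np.int64(91), np.int64(37), np.int64(37)), (np.int64(291), np.int64(150), np.int64(107), np.int64(25), np.int64(25)), (np.int64(292), np.int64(150), np.int64(108), np.int64(30), np.int64(25)), (np.int64(293), np.int64(150), np.int64(107), np.int64(24), np.int64(21)), (np.int64(294), np.int64(150), np.int64(106), np.int64(25), np.int64(19)), (np.int64(295), np.int64(150), np.int64(107), np.int64(28), np.int64(22)), (np.int64(296), np.int64(150), np.int64(107), np.int64(27), np.int64(23)), (np.int64(297), np.int64(150), np.int64(107), np.int64(27), np.int64(26)), (np.int64(298), np.int64(150), np.int64(123), np.int64(32), np.int64(28)), (np.int64(299), np.int64(150), np.int64(143), np.int64(34), np.int64(31)), (np.int64(300), np.int64(150), np.int64(161), np.int64(39), np.int64(32)), (np.int64(301), np.int64(150), np.int64(167), np.int64(43), np.int64(38)), (np.int64(302), np.int64(150), n
[... 652 characters left out ...]
(311), np.int64(150), np.int64(132), np.int64(30), np.int64(25)), (np.int64(312), np.int64(150), np.int64(128), np.int64(30), np.int64(26)), (np.int64(313), np.int64(150), np.int64(127), np.int64(30), np.int64(25)), (np.int64(314), np.int64(150), np.int64(115), np.int64(29), np.int64(24)), (np.int64(291), np.int64(151), np.int64(102), np.int64(49), np.int64(47)), (np.int64(292), np.int64(151), np.int64(105), np.int64(24), np.int64(21)), (np.int64(293), np.int64(151), np.int64(105), np.int64(23), np.int64(23)), (np.int64(294), np.int64(151), np.int64(107), np.int64(26), np.int64(24)), (np.int64(295), np.int64(151), np.int64(106), np.int64(26), np.int64(24))]
[0.47251205 0.03482577 0.15088595]
```

Call:
servo_tool(
  moves=[
    {"tx": -0.2, "ty": -0.2, "tz": 0, "wx": 0, "wy": 0, "wz": 0, "jaw": 10},
    {"tx": -0.3, "ty": -0.4, "tz": 0, "wx": 0, "wy": 0, "wz": 0, "jaw": 10},
    {"tx": -0.3, "ty": -0.4, "tz": 0, "wx": 0, "wy": 0, "wz": 0, "jaw": 10},
    {"tx": -0.3, "ty": -0.4, "tz": 0, "wx": 0, "wy": 0, "wz": 0, "jaw": 10},
    {"tx": -0.3, "ty": -0.4, "tz": 0, "wx": 0, "wy": 0, "wz": 0, "jaw": 10},
    {"tx": -0.3, "ty": -0.4, "tz": 0, "wx": 0, "wy": 0, "wz": 0, "jaw": 10},
  ],
)

```text
t: 10.85
eef_pos: [0.5034, 0.0299, 0.1333]
eef_rot: [-0.0, 0.019, 1.0, 0.0]
ft_force: [0.2, 0.4, 0.3]
width: 0.0212
finger_force: 40.5
```

```bash
python3 go.py .505 .0307 .132 1.531; python3 -c "
from rig import r;print(r.hand_in())"
```

```text
t 10.85 at [0.5034 0.0299 0.1333] F [0.2 0.4 0.3] w 0.021211341143643057 ff 40.48059940338135
t cm [-0.16  0.09  0.13] w [ 0.    -0.     0.001]
cam in tool [ 0.073 -0.001 -0.143] [-0.29 -0.    0.96]
the job is handed in; nothing more can be done
None
```

I handed the job in at about 11 s: the bolt is pushed hard against its stop, and the sensor is held level with its tip about 8 cm from the lens and, by my measurements, within a few mm of its axis; the tip was hidden from the cameras, so its position comes from the plug end and the arm pose, and no verdict was returned.

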